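Clear the lamp and hold a glass-ceramic bar in its light

ROBOT

A 6-joint arm with a two-finger parallel gripper is mounted at the origin on the work surface. World frame = base frame: x ahead of the robot, y to its left, z up, the work surface at z = 0. Lengths are in m, angles in rad, forces in N, time in s.
With the tool pointing down it reaches from about 0.35 to 0.775 m from the base axis. Payload 5.5 kg.
Tool frame: the origin (TCP) lies at the very end of the fingers, on their centre line; the grasp point (between the pads) lies 19 mm behind it; z points along the fingers, y is the direction in which the jaws open and shut (so a half turn about z gives the same grasp; the last joint's range is limited). The gripper opens to 85 mm and grips with 20 to 120 N. Pads are 22 mm wide; open, the fingers measure 114 mm over their backs; the gripper's body (76 mm by 85 mm) begins 54 mm behind the grasp point. The pads swing forward as they close: fully open they stand 13 mm farther back than shut.
Start: joints at [1.095, 0.313, 0.046, 1.304, 0, 1.431], TCP at [0.19, 0.543, 0.206] pointing down, gripper open.
Joint ranges: [-2.76, 2.76], [-0.86, 1.69], [-1.03, 1.26], [-2.2, 2.34], [-1.47, 1.5], [-3.14, 3.14]. Speed limits (rad/s): [2.57, 2.57, 3.14, 3.14, 3.14, 3.14].

INTERFACE

Orientations are given as a unit quaternion [w, x, y, z].
In Python, from workcell import get_state, imaging, env, spotter gives the robot as it stands.
- The arm moves only by the tool play_rows, never from a script. Its argument "moves" is a list of rows, each an object with "claw": the finger opening in cm, from 0 to 8.54; "delta_pos": the shift along the tool's x, y, z in cm, a list of three; "twist": the turn about the tool's z in degrees. A call has 1 to 12 rows; each row is the pose to reach, as a shift and turn from the pose commanded when the call began, along the tool's axes at that moment; what a row does not reach only later rows make up. A row lasts 1/8 s, in which the tool goes at most 62.5 mm and 10.7 degrees, less where a joint would pass 70% of its speed; a pose out of reach is approached as far as the arm can. A call with a gripper value outside its range is refused whole. The fingers move at their own pace and stop on an object; "force" is the grip in N (left out, the last holds). Time passes only in rows, so rows that repeat a pose let the fingers close. It gives the time, the measured TCP pose, the force and the opening at its end, in the units of the state.
- get_state(): the state, without advancing time (a new reading comes with each control period).
- imaging.read_camera(name): name is "scene" or "side" or "wrist"; returns the picture (480x640x3 uint8, red, green, blue); there is no depth.
- imaging.camera_info(name): a dict with "fx", "fy", "cx", "cy" (pixels), "world_to_cam" (4x4, takes a point from world to camera coordinates). Camera axes: x right, y down, z forward; pixel columns grow to the right and rows downward; lengths in m; the calibration is good to about 2 mm. A picture is of the moment at which its call begins: read the wrist's pose just before it. camera_info takes no time and is no camera call; for the wrist camera it gives the pose at the moment of the call.
- env.hand_in(): hands the job in, once; it reports no verdict.
Trained networks look in the newest picture that a camera, given by its name, has taken for a name from the list of things; names that differ only in an ending like _2 or _b are one class to them, and where a whole thing is asked for, a point or a joint stands for the part that bears it (a point fixed in the world has none). Each returns a list of dicts, best first, with "conf" (0 to 1); they miss things now and then, are a little off and sometimes report something else, mostly with a low value. They report only what shows in the picture. A call takes as long as a camera call. They do not tell look-alikes from the thing itself.
- spotter.spot_in(camera, query): "extent" ([left, top, right, bottom] in pixels, round what is visible of it).
The state is a dict: "clock": time; "joint_pos": joint angles; "qvel": joint speeds; "tau": joint torques, N m; "tcp_pos": TCP position; "orientation": TCP orientation; "wrist_force": force on the tool from outside, world axes, zero at the start; "ft_torque": the same for the moment, N m; "finger_gap": finger opening in m.
Only numpy, scipy, OpenCV 4.12 (cv2) and the standard library are available. Lean on these libraries where they do the work, as an engineer would, in place of code of your own. Each camera call takes 0.05 s, during which the arm holds its last target. There are 200 camera calls.

TASK

The two cartons piled in front of the inspection lamp block its light: stack both squarely, edges flush, on the carton with the dark band where it stands, one on top of the other. Then lift the lilac glass-ceramic bar out of the rack, gripping it only by its two frosted sides and never touching its polished faces, and hold it upright and still in the light path about midway between lamp and screen, clear of the stand, the middle of the bar on the light's axis and a polished face square to the lamp. Finish while still holding it there, and leave the other blanks, the bottle and the dental model where they are.

Things in the scene. Friction and masses are not known exactly. Their poses are not given: they have to be found in the camera images.
- lightstand: light stand, fixed; sizes in mm. Dark base plate 110 (x) x 400 (y) x 6, y -155 to +245. Cream lamp head at +y: 76 wide, top 106, black lens ring with 8 mm round light window, front at y = +100. White matt screen in a frame at -y: 96 wide, top 116, inner side y = -104. Light runs from lamp to screen along y, 60 above the bench. Origin: on the bench under mid-gap; z up
- beam (a point): the point on the light axis midway between lamp and screen, 60 mm above the bench; axes as those of the lightstand (y along the light, x across it, z up)
- carton_base: closed card carton, white with grey lid seam and dark grey band near one end; 60 (x) x 95 (y) x 34 high (z) mm, 0.09 to 0.19 kg, like the other two cartons; origin at the centre of its underside, z up. Half a turn makes no difference. It stands on the bench by itself: the column is to be built on it, where it is
- carton_low: closed card carton, white with grey lid seam and blue band near one end; 60 (x) x 95 (y) x 34 high (z) mm, 0.09 to 0.19 kg, like the other two cartons; origin at the centre of its underside, z up. Half a turn makes no difference. It stands on the base plate of the lightstand, in the gap, its underside 6 mm above the bench, long side roughly along the light
- carton_top: closed card carton, white with grey lid seam and orange band near one end; 60 (x) x 95 (y) x 34 high (z) mm, 0.09 to 0.19 kg, like the other two cartons; origin at the centre of its underside, z up. Half a turn makes no difference. It lies on top of carton_low, its underside 40 mm above the bench
- rack: white plastic rack for blanks, fixed to the bench, 50 (its x) x 160 (its y) x 22 mm high, with three upright holes of 8 mm at y = -55, 0 and +55 mm, a blank in each; origin at the centre of its underside
- bar: lilac bar on a steel mandrel, in any hole of the rack, 0.04 kg. Sizes in mm: 16 (x) x 20 (y) x 40 high, spanning z 3 to 43. Faces along +x and -x polished lilac; sides along +y and -y frosted white, 20 apart. Below, a flange (14 wide, 3 thick) rests on the rack, a 6 wide pin goes 14 down the hole with 1 play all round. Origin: flange underside, 22 above the bench at first
- bar_mid (a point): the middle of the bar, 23 mm above its origin; axes as those of the bar (x through the polished faces, y through the frosted ones). This point belongs on the light axis
- blank_ivory: small ivory blank, 15.5 x 15.5 x 19 mm, on the same flange and pin, in another hole of the rack (top 44 mm above the bench); leave it alone. Origin as for the bar
- blank_white: small white blank, 15.5 x 15.5 x 19 mm, on the same flange and pin, in another hole of the rack (top 44 mm above the bench); leave it alone. Origin as for the bar
- dropper: white plastic dropper bottle, 34 mm diameter, 94 mm high, standing on the bench; leave it alone. Origin at the centre of its underside
- model: dental model, green stone teeth on a blue base, 52 x 64 x 40 mm high, standing on the bench; leave it alone. Origin at the centre of its underside
Not all that is in view belongs to the job. Leave any pink look-alike of the carton_low alone. There is more than one size of the bar; the one meant has the size given above.

How it is judged:
On the way, in this order (a step that is already met when the one before it is completed fails the run):
1. both cartons stand squarely on the dark-banded one, one on the other, and are let go (((z of carton_top in the frame of carton_base between 0.031 and 0.037 m and horizontal distance between carton_top and carton_base below 0.008 m and angle between the x axis of carton_top and the x axis of carton_base, either way round below 0.12 rad and angle between each of carton_top, carton_low's own z axis and vertical below 0.05 rad and z of carton_low in the frame of carton_top between 0.031 and 0.037 m and horizontal distance between carton_low and carton_top below 0.008 m and angle between the x axis of carton_low and the x axis of carton_top, either way round below 0.12 rad) or (z of carton_low in the frame of carton_base between 0.031 and 0.037 m and horizontal distance between carton_low and carton_base below 0.008 m and angle between the x axis of carton_low and the x axis of carton_base, either way round below 0.12 rad and angle between each of carton_low, carton_top's own z axis and vertical below 0.05 rad and z of carton_top in the frame of carton_low between 0.031 and 0.037 m and horizontal distance between carton_top and carton_low below 0.008 m and angle between the x axis of carton_top and the x axis of carton_low, either way round below 0.12 rad)) and height (world z) of carton_base below 0.004 m and angle between carton_base's own z axis and vertical below 0.05 rad and contact force between each of carton_base, carton_low, carton_top and the arm below 0.2 N and contact force between each of carton_base, carton_low, carton_top and the fingers below 0.2 N and linear speed of each of carton_base, carton_low, carton_top below 0.02 m/s), for 0.2 s.
2. the bar is drawn out of the rack, gripped by its frosted sides (contact force between each of bar_c0, bar_c1 and the fingers above 2 N and z of bar in the frame of rack above 0.04 m), for 0.1 s.
At the end, for the whole second after the job is handed in: Bar gripped by both frosted sides, its middle within 6 mm of the light axis sideways, 10 mm in height, 50 mm of midway, upright to 0.10 rad, square to the light to 0.14, still, touching only the fingers; cartons let go on the dark-banded one, each within 8 mm and 0.12 rad of the one below, at rest (all of step 1 and contact force between each of bar_c0, bar_c1 and the fingers above 2 N and x of bar_mid in the frame of beam between -0.006 and 0.006 m and y of bar_mid in the frame of beam between -0.05 and 0.05 m and z of bar_mid in the frame of beam between -0.01 and 0.01 m and angle between the x axis of bar and the y axis of lightstand, either way round below 0.14 rad and angle between bar's own z axis and vertical below 0.1 rad and linear speed of bar below 0.02 m/s and contact force between bar and lightstand below 0.05 N and contact force between bar and rack below 0.05 N); the arm keeps its last pose, push and grip.
It fails at once if a finger touches a polished face of the bar (over 0.5 N) (contact force between bar_c2 and the fingers above 0.5 N).
It fails at once if the bar is knocked against the light stand (over 0.5 N) (contact force between bar and lightstand above 0.5 N).
It fails at once if another blank, the bottle or the model is shifted by more than 12 mm or tipped over (distance of any of blank_ivory, blank_white, dropper, model from where it was at the start of the episode above 0.012 m or angle between any of blank_ivory, blank_white, dropper, model's own z axis and vertical above 0.35 rad).
It fails at once if the dark-banded carton is pushed more than 25 mm from its place (distance of carton_base from where it was at the start of the episode above 0.025 m).
It also fails if it takes over 72 s, if anything falls off the work surface, if the arm or the gripper's body presses on something with over 40 N, if the wrist force passes 120 N, or if a joint passes its speed limit or range.

## Working session

There is one attempt and no reset: what is moved stays moved. The work goes in short steps, Python scripts to look and compute and a tool call to move; the robot and the scene stay as the last step left them, time stands still between calls to the robot, and variables do not carry over. Pictures are saved under pics/ and viewed, about 8 in all and at most 12, crops included, and the job is handed in when it is done.

Besides the shell and the picture viewer there is one more tool, called after "Emit:" as name(argument=value, ...) on one line, values as JSON. play_rows: Moves the arm, as the interface text tells. Its arguments: {"type":"object","properties":{"moves":{"type":"array"},"force":{"type":"number"}},"required":["moves"]}

```bash
mkdir -p pics; cat > h.py <<'E'
import numpy as np,cv2
from workcell import get_state, imaging, env, spotter
def snap(c,name=None):
    ci=imaging.camera_info(c); im=imaging.read_camera(c)
    if name: cv2.imwrite('pics/'+name,im[:,:,::-1])
    return im,ci
def ray(ci,u,v,z):
    M=np.array(ci['world_to_cam']);R=M[:3,:3];t=M[:3,3];o=-R.T@t
    d=R.T@np.array([(u-ci['cx'])/ci['fx'],(v-ci['cy'])/ci['fy'],1.]);return o+d*(z-o[2])/d[2]
def proj(ci,p):
    M=np.array(ci['world_to_cam']);q=M[:3,:3]@np.array(p)+M[:3,3]
    return np.array([ci['fx']*q[0]/q[2]+ci['cx'],ci['fy']*q[1]/q[2]+ci['cy']])
E
python3 - <<'E'
from h import *
s=get_state();print(s)
a,c1=snap('scene','scene0.png');b,c2=snap('side','side0.png');w,c3=snap('wrist')
for n,c in(('scene',c1),('side',c2),('wrist',c3)):
    M=np.array(c['world_to_cam']);print(n,c['fx'],c['cx'],c['cy'],(-M[:3,:3].T@M[:3,3]).round(3),M[2,:3].round(2))
for cam in('scene','side'):
  for n in 'lightstand carton_base carton_low carton_top rack bar blank_ivory blank_white dropper model'.split():
    print(cam,n,[(round(d['conf'],2),[int(x) for x in d['extent']]) for d in spotter.spot_in(cam,n)][:4])
E
```

```text
{'clock': 0.0, 'joint_pos': array([ 1.09538909e+00,  3.13986644e-01,  4.49971653e-02,  1.30357757e+00,
       -1.68380521e-06,  1.43120087e+00]), 'qvel': array([ 0.00250937, -0.00056552, -0.00051678, -0.00231316,  0.00091623,
       -0.00199555]), 'tau': array([ 9.82352722e-04, -4.80622029e+01,  2.98533833e+01,  1.93255325e-02,
       -2.12995114e-04, -6.07149531e-06]), 'tcp_pos': array([0.18924211, 0.54239791, 0.20512415]), 'orientation': array([-2.67177286e-04,  1.67117990e-01,  9.85936506e-01, -8.44086938e-04]), 'wrist_force': array([0.5751454 , 0.04037141, 0.48336192]), 'ft_torque': array([-0.04471426,  0.03844245,  0.00879898]), 'finger_gap': 0.08556748088977628}
scene 478.4392608407215 315.99604571052123 243.0243948180553 [1.085 0.4   0.782] [-0.49 -0.5  -0.72]
side 582.4567673505021 322.1429080931428 223.53759585073897 [ 0.417 -0.942  0.627] [ 0.17  0.82 -0.54]
wrist 358.68236812652367 320.16443240947467 239.32715907054165 [0.117 0.568 0.374] [ 0.28 -0.1  -0.95]
scene lightstand [(0.63, [363, 253, 593, 452])]
scene carton_base [(0.87, [225, 206, 269, 242]), (0.53, [291, 178, 3
[... 309 characters left out ...]
0.17, [418, 291, 483, 342])]
scene blank_ivory [(0.57, [308, 197, 318, 205])]
scene blank_white []
scene dropper [(0.85, [392, 214, 410, 250])]
scene model [(0.55, [271, 319, 309, 356])]
side lightstand [(0.7, [251, 102, 321, 220])]
side carton_base [(0.89, [352, 291, 403, 349])]
side carton_low []
side carton_top [(0.74, [264, 144, 293, 161])]
side rack [(0.91, [258, 273, 292, 346])]
side bar [(0.91, [265, 303, 283, 330]), (0.85, [212, 304, 236, 350]), (0.8, [270, 328, 297, 383]), (0.49, [268, 286, 281, 303])]
side blank_ivory [(0.57, [266, 285, 283, 300]), (0.32, [351, 291, 402, 350])]
side blank_white []
side dropper [(0.73, [217, 197, 236, 243])]
side model [(0.85, [389, 194, 416, 227])]
```

View pics/scene0.png

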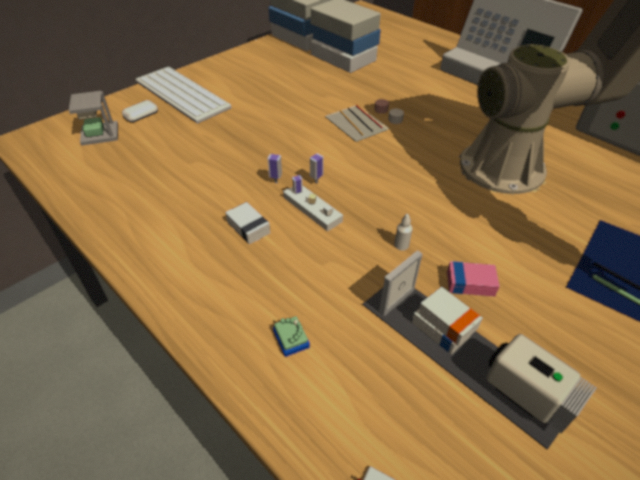

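View pics/side0.png

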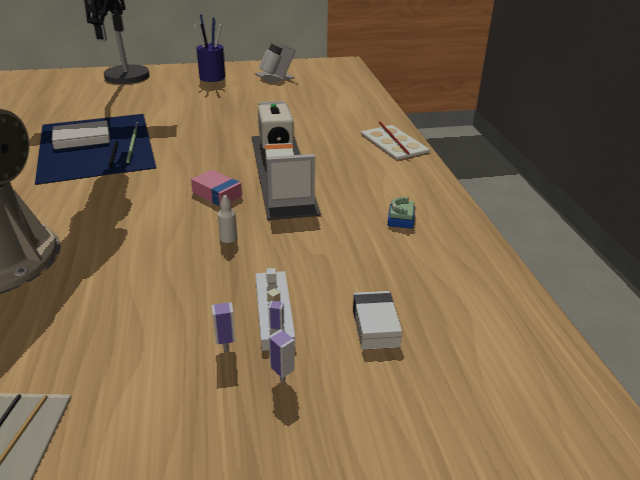

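Candidates for the bar are the lilac pieces at scene (275,168), (316,167) and (297,185). The first two stand on the bench and are larger; the one at (297,185) is in the rack. For carton_low there is pink at (475,278), a look-alike, and white with a blue band at (447,340) under the orange-banded carton. Next, coarse positions and the wrist view.

```bash
python3 - <<'E'
from h import *
a,c=snap('scene');b,c2=snap('side');w,c3=snap('wrist','wrist0.png')
P=lambda n,u,v,z,c=c:print(n,ray(c,u,v,z)[:2].round(3))
P('ctop',447,309,.074);P('ctop side',279,149,.074,c2)
P('base',247,215,.034);P('base side',378,318,.034,c2)
P('rack',312,206,.022);P('rack side',275,310,.022,c2)
P('bar',297,184,.045);P('bar side',276,315,.045,c2)
P('drop',403,247,0);P('model',290,330,.04);P('pink',474,275,.034);P('plate near',548,440,.0);P('plate far',369,304,0);P('plate side',268,212,0.006,c2);P('plate side',317,211,.006,c2)
P('barA',275,180,0);P('barB',316,180,0)
for n,ci,im in(('s',c,a[130:400,200:560]),('d',c2,b[90:400,180:450])): pass
cv2.imwrite('pics/crop1.png',cv2.resize(np.hstack([a[140:250,215:355][:110],b[260:370,235:375]]),None,fx=2.8,fy=2.8,interpolation=cv2.INTER_CUBIC)[:,:,::-1])
E
```

```text
ctop [0.551 0.193]
ctop side [0.549 0.212]
base [ 0.63  -0.297]
base side [ 0.633 -0.31 ]
rack [ 0.491 -0.225]
rack side [ 0.484 -0.253]
bar [ 0.479 -0.29 ]
bar side [ 0.481 -0.29 ]
drop [0.423 0.001]
model [0.772 0.01 ]
pink [0.41  0.169]
plate near [0.595 0.439]
plate far [0.598 0.054]
plate side [0.507 0.065]
plate side [0.606 0.053]
barA [ 0.472 -0.384]
barB [ 0.395 -0.31 ]
```

View pics/wrist0.png

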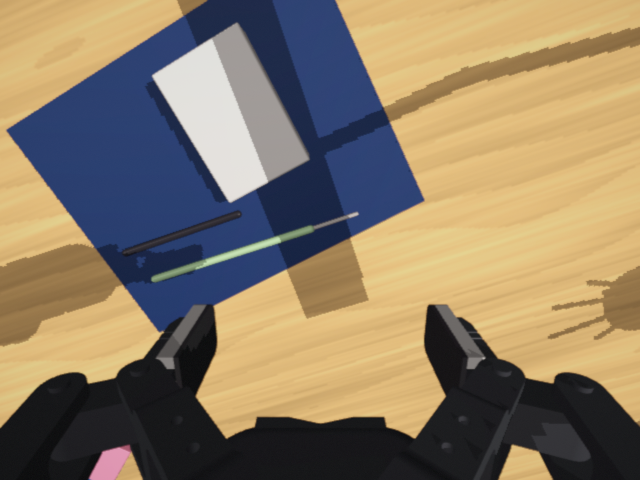

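View pics/crop1.png

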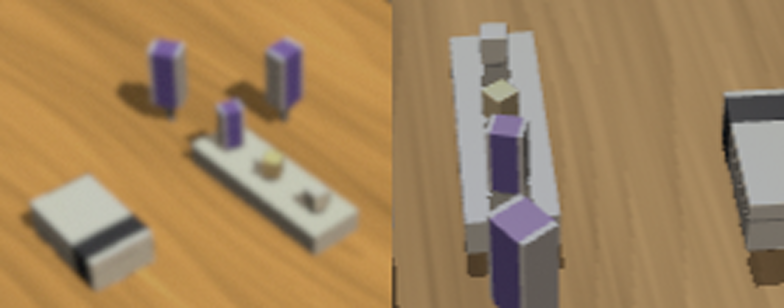

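The wrist view shows only a white box on blue cloth, which isn't part of the job. The crop shows the rack bar at crop (230,122): lilac faces along ±y, frosted sides along ±x, clearly smaller than the two free-standing ones. I'll use the rack bar, and go over the pile now.

Emit:
play_rows(moves=[{"claw": 8.5,"delta_pos": [-48.7,-29.8,-1.5],"twist": 70.8},{"claw": 8.5,"delta_pos": [-48.7,-29.8,-1.5],"twist": 70.8},{"claw": 8.5,"delta_pos": [-48.7,-29.8,-1.5],"twist": 70.8},{"claw": 8.5,"delta_pos": [-48.7,-29.8,-1.5],"twist": 70.8},{"claw": 8.5,"delta_pos": [-48.7,-29.8,-1.5],"twist": 70.8},{"claw": 8.5,"delta_pos": [-48.7,-29.8,-1.5],"twist": 70.8},{"claw": 8.5,"delta_pos": [-48.7,-29.8,-1.5],"twist": 70.8},{"claw": 8.5,"delta_pos": [-48.7,-29.8,-1.5],"twist": 70.8},{"claw": 8.5,"delta_pos": [-48.7,-29.8,-1.5],"twist": 70.8},{"claw": 8.5,"delta_pos": [-48.7,-29.8,-1.5],"twist": 70.8},{"claw": 8.5,"delta_pos": [-48.7,-29.8,-1.5],"twist": 70.8},{"claw": 8.5,"delta_pos": [-48.7,-29.8,-1.5],"twist": 70.8}])

```text
clock: 2.8
tcp_pos: [0.5501, 0.1023, 0.221]
orientation: [-0.0, 0.707, 0.707, -0.0]
wrist_force: [0.4, -0.3, 0.0]
finger_gap: 0.0853
```

```bash
python3 - <<'E'
from h import *
s=get_state();print(s['clock'],s['tcp_pos'].round(4),s['orientation'].round(4))
w,c=snap('wrist','wrist1.png');np.save('w1.npy',c['world_to_cam'])
E
```

```text
2.8 [0.5501 0.1023 0.221 ] [-3.000e-04  7.068e-01  7.074e-01 -1.000e-04]
```

View pics/wrist1.png

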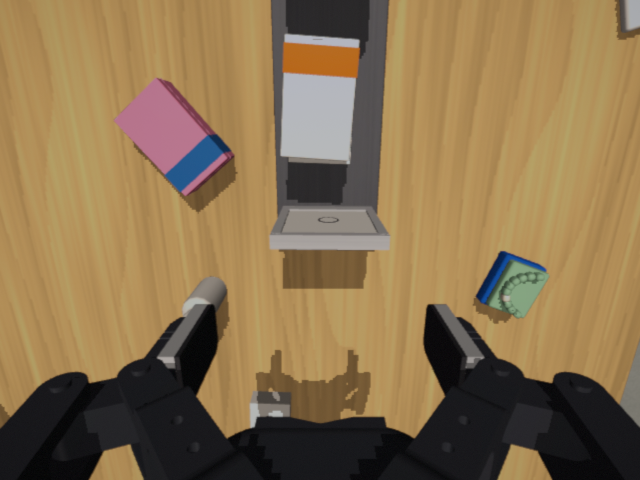

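Carton_top shows at corners about (283,35), (359,39), (351,163) and (281,155). The plate edges run x≈272→278 on the left and 389→379 on the right, the screen top is at (329,240), and the pink look-alike is at (175,135). I'll measure the top carton and plate.

```bash
python3 - <<'E'
from h import *
im=cv2.imread('pics/wrist1.png')[:,:,::-1].astype(int)
c=imaging.camera_info('wrist');c['world_to_cam']=np.load('w1.npy')
roi=im[25:175,260:400]
L=[];R=[]
for v in range(48,150,6):
    g=im[v].max(1); 
    xs=np.where(g[262:400]>130)[0]+262
    r=[x for x in xs if 278<=x<=366]
    L.append((min(r),v));R.append((max(r)+1,v))
print(L[::4],R[::4])
PL=np.array([ray(c,u,v,.074)[:2] for u,v in L]);PR=np.array([ray(c,u,v,.074)[:2] for u,v in R])
for P in(PL,PR): 
    f=np.polyfit(P[:,1],P[:,0],1);print('edge x=',np.polyval(f,.2),'slope',f[0], 'res',np.std(P[:,0]-np.polyval(f,P[:,1])))
for u in (295,320,340):
    col=im[:,u].max(1);print(u,'col trans',[ (v,col[v-1],col[v]) for v in range(25,175) if abs(col[v]-col[v-1])>25])
# plate
for v in (5,20,60,100,140,180,200):
    row=im[v].sum(1);print(v,'plate',[u for u in range(262,400) if abs(row[u]-row[u-1])>90])
E
```

```text
[(np.int64(283), 48), (np.int64(283), 72), (np.int64(282), 96), (np.int64(281), 120), (np.int64(281), 144)] [(np.int64(360), 48), (np.int64(358), 72), (np.int64(355), 96), (np.int64(353), 120), (np.int64(351), 144)]
edge x= 0.5189516377287182 slope 0.05842086882960763 res 0.00023545418891983741
edge x= 0.5787449877947648 slope 0.06780305902627062 res 0.000369947292863298
295 col trans [(34, np.int64(54), np.int64(114)), (35, np.int64(114), np.int64(180)), (157, np.int64(173), np.int64(135)), (162, np.int64(123), np.int64(77)), (163, np.int64(77), np.int64(48))]
320 col trans [(36, np.int64(54), np.int64(115)), (37, np.int64(115), np.int64(180)), (39, np.int64(180), np.int64(153)), (40, np.int64(153), np.int64(187)), (159, np.int64(171), np.int64(131)), (163, np.int64(122), np.int64(76)), (164, np.int64(76), np.int64(48))]
340 col trans [(37, np.int64(48), np.int64(91)), (38, np.int64(91), np.int64(153)), (39, np.int64(153), np.int64(187)), (160, np.int64(176), np.int64(141)), (164, np.int64(117), np.int64(62))]
5 plate [271, 389]
20 plate [388]
60 plate [273, 386]
100 plate [274, 282, 283, 354, 383, 384]
140 plate [275, 281, 282, 351, 352, 381, 382]
180 plate [276, 379]
200 plate [277, 378]
```

```bash
python3 - <<'E'
from h import *
c=imaging.camera_info('wrist');c['world_to_cam']=np.load('w1.npy')
print('y near/far top',ray(c,320,158.5,.074),ray(c,320,36.5,.074))
A=[ray(c,u,v,.006)[:2] for u,v in((271,5),(273,60),(275,140),(277,200))];B=[ray(c,u,v,.006)[:2] for u,v in((389,5),(386,60),(381.5,140),(378,200))]
for P in(np.array(A),np.array(B)): print(np.polyfit(P[:,1]-.2,P[:,0],1))
# screen frame top z=.116 inner face (far edge of frame top)
print('screen top edges',ray(c,329,235,.116),ray(c,329,247,.116), ray(c,270,240,.116),ray(c,388,240,.116))
E
```

```text
y near/far top [0.55027694 0.15295705 0.074     ] [0.55009655 0.24650146 0.074     ]
[0.00458527 0.50404549]
[0.00520917 0.61368651]
screen top edges [0.55762047 0.09680256 0.116     ] [0.55771594 0.08671066 0.116     ] [0.51043322 0.09250971 0.116     ] [0.60486919 0.09273712 0.116     ]
```

Emit:
play_rows(force=40, moves=[{"claw": 8.5,"delta_pos": [9.7,-0.1,4],"twist": 3.6},{"claw": 8.5,"delta_pos": [9.7,-0.1,6],"twist": 3.6},{"claw": 8.5,"delta_pos": [9.7,-0.1,12],"twist": 3.6},{"claw": 8.5,"delta_pos": [9.7,-0.1,17.6],"twist": 3.6},{"claw": 8.5,"delta_pos": [9.7,-0.1,17.6],"twist": 3.6},{"claw": 5,"delta_pos": [9.7,-0.1,17.6],"twist": 3.6},{"claw": 5,"delta_pos": [9.7,-0.1,17.6],"twist": 3.6},{"claw": 5,"delta_pos": [9.7,-0.1,17.6],"twist": 3.6},{"claw": 5,"delta_pos": [9.7,-0.1,17.6],"twist": 3.6}])

```text
clock: 3.98
tcp_pos: [0.551, 0.1981, 0.0462]
orientation: [0.0, 0.729, 0.684, 0.001]
wrist_force: [0.1, 0.0, 0.4]
finger_gap: 0.0499
```

```bash
python3 - <<'E'
from h import *
s=get_state();print(s['clock'],s['tcp_pos'].round(4),s['finger_gap'],s['wrist_force'])
w,c=snap('wrist');a,_=snap('scene')
cv2.imwrite('pics/g1.png',np.hstack([cv2.resize(w,(400,300)),cv2.resize(a[230:430,370:637],(400,300))])[:,:,::-1])
E
```

```text
3.975 [0.551  0.1981 0.0462] 0.04987446682008458 [0.06140292 0.01981726 0.406623  ]
```

View pics/g1.png

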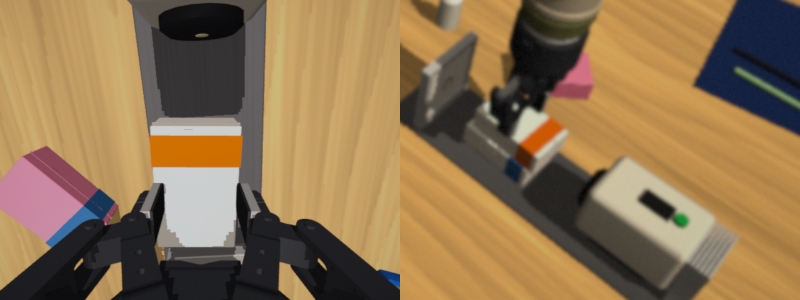

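Emit:
play_rows(force=40, moves=[{"claw": 4,"delta_pos": [0,0,0],"twist": 0},{"claw": 4,"delta_pos": [0,0,0],"twist": 0}])

```text
clock: 4.32
tcp_pos: [0.5506, 0.1984, 0.0472]
orientation: [0.0, 0.729, 0.684, 0.001]
wrist_force: [-3.5, 0.0, 13.7]
finger_gap: 0.0399
```

```bash
python3 - <<'E'
from h import *
s=get_state();print(s['clock'],s['tcp_pos'].round(4),s['finger_gap'],s['wrist_force'])
w,c=snap('wrist');a,_=snap('scene');b,_=snap('side')
r=lambda x,sz:cv2.resize(x,sz,interpolation=cv2.INTER_CUBIC)
cv2.imwrite('pics/g2.png',np.vstack([np.hstack([r(a[270:360,400:520],(400,300)),r(b[90:225,220:400],(400,300))]),np.hstack([r(w[240:480,160:480],(400,300)),r(w,(400,300))])])[:,:,::-1])
print(proj(c,[.551,.198,.074]),proj(c,[.5195,.198,.074]),proj(c,[.58,.198,.074]),proj(c,s['tcp_pos']))
E
```

```text
4.325 [0.5506 0.1984 0.0472] 0.03989712783472312 [-3.49223302  0.02828504 13.6519021 ]
[319.77641709 310.13536069] [248.89158057 314.13276978] [385.47109293 306.43064037] [319.01606096 283.92817357]
```

View pics/g2.png

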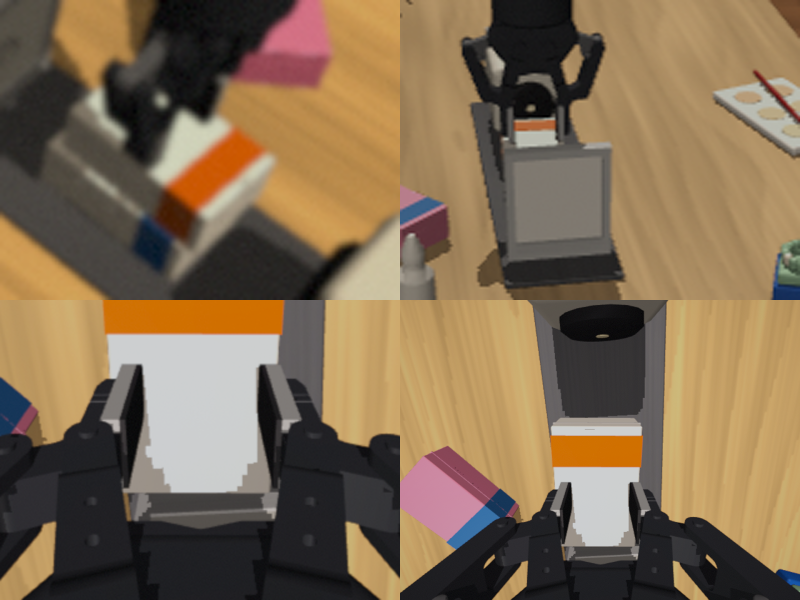

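The fingertips came down on top of the carton: the measured gap equals the commanded one, the upward force is 13.7 N, and in the picture the tips stand on the white lid. So the real tips sit higher than TCP by about 2.5 cm at this opening. I'll back up, open and go deeper beside the carton.

Emit:
play_rows(moves=[{"claw": 8.5,"delta_pos": [0,0,-3],"twist": 0},{"claw": 8.5,"delta_pos": [0,0,-3],"twist": 0},{"claw": 8.5,"delta_pos": [0,0,-3],"twist": 0},{"claw": 8.5,"delta_pos": [0,0,-3],"twist": 0},{"claw": 8.5,"delta_pos": [0,0,1],"twist": 0},{"claw": 8.5,"delta_pos": [0,0,2.2],"twist": 0},{"claw": 8.5,"delta_pos": [0,0,2.2],"twist": 0}])

```text
clock: 5.35
tcp_pos: [0.5488, 0.1978, 0.0217]
orientation: [-0.001, 0.729, 0.684, -0.001]
wrist_force: [-0.4, 0.5, 0.5]
finger_gap: 0.0852
```

```bash
python3 - <<'E'
from h import *
s=get_state();print(s['clock'],s['tcp_pos'].round(4),s['finger_gap'],s['wrist_force'])
w,c=snap('wrist','g3.png');np.save('w3.npy',c['world_to_cam'])
im=w.astype(int)
for v in range(180,240,12):
    m=im[v]; row=m.max(1); print(v,[(u,row[u-2],row[u+2]) for u in range(200,420) if abs(row[u+1]-row[u-1])>60])
E
```

```text
5.35 [0.5488 0.1978 0.0217] 0.08524536125626164 [-0.35820799  0.45479477  0.46552911]
180 [(226, np.int64(195), np.int64(95))]
192 [(227, np.int64(195), np.int64(92)), (228, np.int64(194), np.int64(97))]
204 [(229, np.int64(195), np.int64(94)), (230, np.int64(188), np.int64(97))]
216 [(406, np.int64(191), np.int64(95))]
228 [(405, np.int64(199), np.int64(95)), (406, np.int64(188), np.int64(94))]
```

View pics/g3.png

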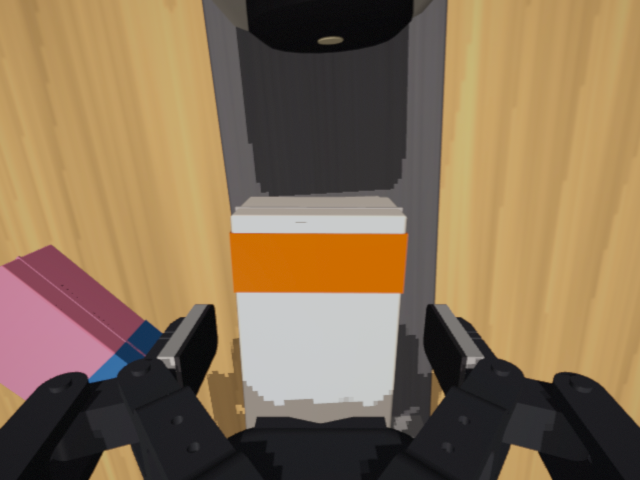

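The carton (white lid at (320,300)) lies centred and square between the open fingers at u=215 and 427. I'll close on it.

Emit:
play_rows(force=40, moves=[{"claw": 4.5,"delta_pos": [0,0,0],"twist": 0},{"claw": 4.5,"delta_pos": [0,0,0],"twist": 0},{"claw": 4.5,"delta_pos": [0,0,0],"twist": 0},{"claw": 4.5,"delta_pos": [0,0,0],"twist": 0}])

```text
clock: 5.9
tcp_pos: [0.5512, 0.1983, 0.0244]
orientation: [0.001, 0.729, 0.684, 0.001]
wrist_force: [0.8, -0.4, 5.5]
finger_gap: 0.0593
```

Emit:
play_rows(moves=[{"claw": 4.5,"delta_pos": [0,0,-3],"twist": 0},{"claw": 4.5,"delta_pos": [0,0,-8],"twist": 0},{"claw": 4.5,"delta_pos": [0,0,-14],"twist": 0},{"claw": 4.5,"delta_pos": [-57.2,11.9,-19.8],"twist": 0},{"claw": 4.5,"delta_pos": [-57.2,11.9,-19.8],"twist": 0},{"claw": 4.5,"delta_pos": [-57.2,11.9,-19.8],"twist": 0},{"claw": 4.5,"delta_pos": [-57.2,11.9,-19.8],"twist": 0},{"claw": 4.5,"delta_pos": [-57.2,11.9,-19.8],"twist": 0},{"claw": 4.5,"delta_pos": [-57.2,11.9,-19.8],"twist": 0},{"claw": 4.5,"delta_pos": [-57.2,11.9,-19.8],"twist": 0},{"claw": 4.5,"delta_pos": [-57.2,11.9,-19.8],"twist": 0},{"claw": 4.5,"delta_pos": [-57.2,11.9,-19.8],"twist": 0}])

```text
clock: 7.4
tcp_pos: [0.6291, -0.358, 0.2186]
orientation: [0.0, 0.729, 0.684, 0.0]
wrist_force: [1.1, 0.7, -1.4]
finger_gap: 0.0592
```

Emit:
play_rows(moves=[{"claw": 4.5,"delta_pos": [-9.5,1.5,0],"twist": 0},{"claw": 4.5,"delta_pos": [0,0,0],"twist": 0}])

```text
clock: 7.65
tcp_pos: [0.631, -0.3705, 0.2037]
orientation: [-0.004, 0.734, 0.679, -0.002]
wrist_force: [1.3, 1.8, -2.6]
finger_gap: 0.0593
```

```bash
python3 - <<'E'
from h import *
s=get_state();print(s['clock'],s['tcp_pos'].round(4),s['orientation'].round(4),s['finger_gap'],s['wrist_force'])
w,c=snap('wrist','w4.png');np.save('w4.npy',c['world_to_cam'])
E
```

```text
7.65 [ 0.631  -0.3705  0.2037] [-0.0039  0.7342  0.6789 -0.0018] 0.05931023100886258 [ 1.25450272  1.82223431 -2.63450069]
```

View pics/w4.png

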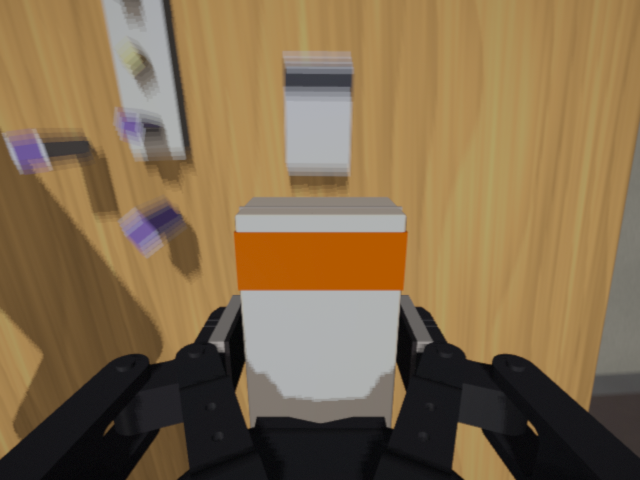

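The picture is blurred because the arm was still swinging. The base carton shows at (318,115) with its dark band at v=78, and the gripped carton sits square in the pads. I'll settle, then measure.

Emit:
play_rows(moves=[{"claw": 4.5,"delta_pos": [0,0,0],"twist": 0},{"claw": 4.5,"delta_pos": [0,0,0],"twist": 0},{"claw": 4.5,"delta_pos": [0,0,0],"twist": 0}])

```text
clock: 8.07
tcp_pos: [0.6296, -0.3564, 0.2206]
orientation: [0.002, 0.729, 0.684, 0.0]
wrist_force: [0.6, -0.3, -0.9]
finger_gap: 0.0591
```

```bash
cat >> h.py <<'E'
def carton(w,ci,roi,z,show=None):
    l,t,r,b=roi; p=w[t:b,l:r].astype(int)
    m=((p.max(2)-p.min(2))<45).astype(np.uint8)
    m=cv2.morphologyEx(m,cv2.MORPH_OPEN,np.ones((5,5)))
    n,lab,st,ce=cv2.connectedComponentsWithStats(m); k=1+st[1:,4].argmax()
    cn,_=cv2.findContours((lab==k).astype(np.uint8),0,1); cn=max(cn,key=cv2.contourArea)[:,0]
    P=np.array([ray(ci,u+l,v+t,z)[:2] for u,v in cn])
    (cx,cy),(a,bb),an=cv2.minAreaRect((P*1000).astype(np.float32))
    return st[k],(cx,cy),(a,bb),an
E
python3 - <<'E'
from h import *
s=get_state();print(s['clock'],s['tcp_pos'].round(4),s['orientation'].round(4),s['wrist_force'])
w,c=snap('wrist','w5.png');np.save('w5.npy',c['world_to_cam'])
print(carton(w,c,(262,30,375,196),.034))
# own-carton far edge in hand frame
im=w.astype(int)
for v in (45,70,100,130,160,170):
  p=im[v];sat=p.max(1)-p.min(1);print(v,[u for u in range(265,375) if (sat[u]<45)!=(sat[u-1]<45)])
for u in (295,318,340):
  p=im[:,u];print(u,[(v,tuple(p[v])) for v in range(40,200,1) if abs(p[v].sum()-p[v-1].sum())>70])
E
```

```text
8.075 [ 0.6296 -0.3564  0.2206] [1.700e-03 7.292e-01 6.843e-01 3.000e-04] [ 0.61668299 -0.27512764 -0.94946955]
(array([  28,   54,   65,  105, 6414], dtype=int32), (635.6902465820312, -290.64471435546875), (94.6729507446289, 59.357845306396484), 85.02193450927734)
45 []
70 []
100 [290, 355]
130 [291, 353]
160 [291, 351]
170 [291, 351]
295 [(91, (np.int64(120), np.int64(122), np.int64(129))), (92, (np.int64(68), np.int64(70), np.int64(77))), (116, (np.int64(119), np.int64(121), np.int64(126))), (117, (np.int64(171), np.int64(173), np.int64(178))), (187, (np.int64(113), np.int64(92), np.int64(69))), (197, (np.int64(131), np.int64(119), np.int64(106)))]
318 [(85, (np.int64(175), np.int64(175), np.int64(174))), (92, (np.int64(85), np.int64(86), np.int64(92))), (93, (np.int64(58), np.int64(60), np.int64(67))), (116, (np.int64(83), np.int64(85), np.int64(91))), (117, (np.int64(137), np.int64(139), np.int64(145))), (118, (np.int64(173), np.int64(175), np.int64(179))), (187, (np.int64(124), np.int64(112), np.int64(101))), (188, (np.int64(116), np.int64(90), np.int64(57)))]
340 [(86, (np.int64(174), np.int64(174), np.int64(175))), (92, (np.int64(141), np.int64(143), np.int64(149))), (93, (np.int64(75), np.int64(77), np.int64(83))), (117, (np.int64(111), np.int64(113), np.int64(118))), (118, (np.int64(171), np.int64(173), np.int64(177))), (188, (np.int64(110), np.int64(92), np.int64(71))), (197, (np.int64(132), np.int64(119), np.int64(105)))]
```

Emit:
play_rows(moves=[{"claw": 4.5,"delta_pos": [6.5,0.2,0],"twist": 1.3},{"claw": 4.5,"delta_pos": [6.5,0.2,5],"twist": 1.3},{"claw": 4.5,"delta_pos": [6.5,0.2,11],"twist": 1.3},{"claw": 4.5,"delta_pos": [6.5,0.2,16],"twist": 1.3},{"claw": 4.5,"delta_pos": [6.5,0.2,18],"twist": 1.3},{"claw": 4.5,"delta_pos": [6.5,0.2,18],"twist": 1.3},{"claw": 4.5,"delta_pos": [6.5,0.2,18],"twist": 1.3}])

```text
clock: 9.0
tcp_pos: [0.6365, -0.2921, 0.0407]
orientation: [0.002, 0.737, 0.676, 0.001]
wrist_force: [-0.7, -1.1, -0.6]
finger_gap: 0.0593
```

Emit:
play_rows(moves=[{"claw": 4.5,"delta_pos": [0,-0.1,1],"twist": 0},{"claw": 4.5,"delta_pos": [0,-0.1,1.6],"twist": 0},{"claw": 4.5,"delta_pos": [0,-0.1,2.0],"twist": 0},{"claw": 4.5,"delta_pos": [0,-0.1,2.1],"twist": 0},{"claw": 4.5,"delta_pos": [0,-0.1,2.1],"twist": 0}])

```text
clock: 9.62
tcp_pos: [0.6342, -0.2912, 0.0185]
orientation: [0.0, 0.737, 0.676, 0.0]
wrist_force: [-3.1, 0.9, 5.2]
finger_gap: 0.0592
```

Emit:
play_rows(moves=[{"claw": 8.5,"delta_pos": [0,0,0],"twist": 0},{"claw": 8.5,"delta_pos": [0,0,0],"twist": 0},{"claw": 8.5,"delta_pos": [0,0,0],"twist": 0},{"claw": 8.5,"delta_pos": [0,0,0],"twist": 0},{"claw": 8.5,"delta_pos": [0,0,-6],"twist": 0},{"claw": 8.5,"delta_pos": [0,0,-12],"twist": 0},{"claw": 8.5,"delta_pos": [-3,0,-18],"twist": 0},{"claw": 8.5,"delta_pos": [-6.5,-0.2,-20.2],"twist": 0},{"claw": 8.5,"delta_pos": [-6.5,-0.2,-20.2],"twist": 0},{"claw": 8.5,"delta_pos": [-6.5,-0.2,-20.2],"twist": 0},{"claw": 8.5,"delta_pos": [-6.5,-0.2,-20.2],"twist": 0}])

```text
clock: 11.0
tcp_pos: [0.6263, -0.3544, 0.2179]
orientation: [-0.002, 0.737, 0.676, -0.0]
wrist_force: [0.6, 0.0, -0.3]
finger_gap: 0.0848
```

```bash
python3 - <<'E'
from h import *
s=get_state();print(s['clock'],s['tcp_pos'].round(4),s['orientation'].round(4),s['wrist_force'])
w,c=snap('wrist','w6.png');np.save('w6.npy',c['world_to_cam'])
p=w.astype(int)
roi=(250,20,390,215);l,t,r,b=roi;q=p[t:b,l:r]
# white or orange on lid: blue channel high OR orange
m=((q.max(2)-q.min(2)<45)|((q[...,0]>150)&(q[...,2]<40))).astype(np.uint8)
m=cv2.morphologyEx(m,cv2.MORPH_CLOSE,np.ones((5,5)));m=cv2.morphologyEx(m,cv2.MORPH_OPEN,np.ones((5,5)))
cn,_=cv2.findContours(m,0,1);cn=max(cn,key=cv2.contourArea)[:,0]
P=np.array([ray(c,u+l,v+t,.068)[:2] for u,v in cn]);print(cv2.minAreaRect((P*1000).astype(np.float32)),cv2.boundingRect(cn))
for u in (300,318,336):print(u,[(v,tuple(map(int,p[v,u]))) for v in range(30,215) if abs(p[v,u].sum()-p[v-1,u].sum())>60])
E
```

```text
11.0 [ 0.6263 -0.3544  0.2179] [-1.500e-03  7.366e-01  6.763e-01 -2.000e-04] [ 0.63757149  0.03637473 -0.30181001]
((634.6758422851562, -290.0035095214844), (94.3015365600586, 59.22328567504883), 85.0758056640625) (38, 62, 72, 115)
300 [(90, (176, 122, 91)), (91, (177, 98, 31)), (118, (176, 148, 136)), (119, (174, 174, 178)), (195, (154, 146, 137)), (196, (105, 86, 66))]
318 [(83, (172, 173, 176)), (90, (176, 122, 91)), (91, (176, 98, 30)), (118, (176, 148, 136)), (119, (174, 174, 177)), (195, (155, 146, 136)), (196, (110, 90, 68))]
336 [(83, (172, 173, 175)), (90, (176, 122, 91)), (91, (177, 98, 31)), (117, (177, 110, 68)), (118, (176, 148, 135)), (119, (174, 174, 177)), (195, (158, 152, 145)), (196, (104, 88, 70))]
```

The placement is within 1.2 mm and 0.1° of the base by measurement. Now back for carton_low.

Emit:
play_rows(moves=[{"claw": 8.5,"delta_pos": [44.6,-11.5,0],"twist": -4.9},{"claw": 8.5,"delta_pos": [44.6,-11.5,0],"twist": -4.9},{"claw": 8.5,"delta_pos": [44.6,-11.5,0],"twist": -4.9},{"claw": 8.5,"delta_pos": [44.6,-11.5,0],"twist": -4.9},{"claw": 8.5,"delta_pos": [44.6,-11.5,0],"twist": -4.9},{"claw": 8.5,"delta_pos": [44.6,-11.5,0],"twist": -4.9},{"claw": 8.5,"delta_pos": [44.6,-11.5,0],"twist": -4.9},{"claw": 8.5,"delta_pos": [44.6,-11.5,0],"twist": -4.9},{"claw": 8.5,"delta_pos": [44.6,-11.5,0],"twist": -4.9},{"claw": 8.5,"delta_pos": [44.6,-11.5,0],"twist": -4.9},{"claw": 8.5,"delta_pos": [44.6,-11.5,0],"twist": -4.9}])

```text
clock: 12.42
tcp_pos: [0.5507, 0.0974, 0.2193]
orientation: [-0.0, 0.708, 0.706, -0.0]
wrist_force: [0.3, 1.2, 0.2]
finger_gap: 0.0851
```

```bash
python3 - <<'E'
from h import *
s=get_state();print(s['clock'],s['tcp_pos'].round(4),s['orientation'].round(4),s['wrist_force'])
w,c=snap('wrist','w7.png');np.save('w7.npy',c['world_to_cam'])
q=w.astype(int);l,t,r,b=262,20,400,198;q=q[t:b,l:r]
m=((q.min(2)>110)|((q[...,2]-q[...,0]>40)&(q[...,2]>80))).astype(np.uint8)
m=cv2.morphologyEx(m,cv2.MORPH_CLOSE,np.ones((5,5)));m=cv2.morphologyEx(m,cv2.MORPH_OPEN,np.ones((5,5)))
cn,_=cv2.findContours(m,0,1);cn=max(cn,key=cv2.contourArea)[:,0]
P=np.array([ray(c,u+l,v+t,.040)[:2] for u,v in cn]);print(cv2.minAreaRect((P*1000).astype(np.float32)),cv2.boundingRect(cn))
E
```

```text
12.425 [0.5507 0.0974 0.2193] [-1.000e-04  7.079e-01  7.064e-01 -1.000e-04] [0.29305131 1.22471775 0.20886573]
((550.8847045898438, 193.24365234375), (94.0618896484375, 60.251007080078125), 87.94607543945312) (25, 26, 69, 113)
```

View pics/w7.png

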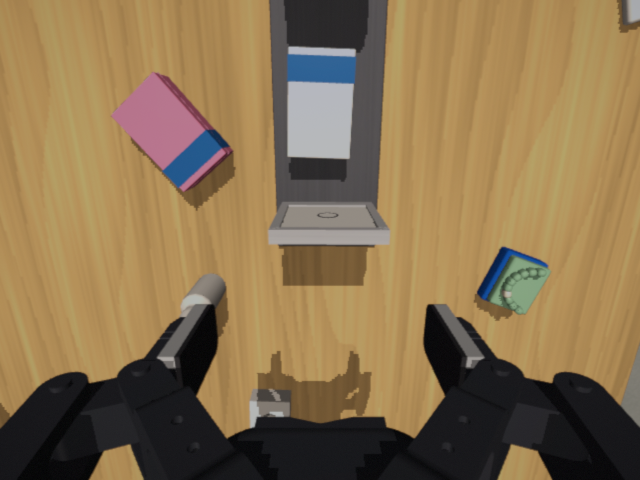

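Carton_low is clearly visible at (321,103) with its blue band at v=68. Screen, bottle and model have not moved, and the low carton is measured at (0.551, 0.193) with yaw -2°. I'll descend in stages.

Emit:
play_rows(moves=[{"claw": 8.5,"delta_pos": [9.6,0,3],"twist": 1.9},{"claw": 8.5,"delta_pos": [9.6,0,6],"twist": 1.9},{"claw": 8.5,"delta_pos": [9.6,0,12],"twist": 1.9},{"claw": 8.5,"delta_pos": [9.6,0,18],"twist": 1.9},{"claw": 8.5,"delta_pos": [9.6,0,20.5],"twist": 1.9},{"claw": 8.5,"delta_pos": [9.6,0,21],"twist": 1.9},{"claw": 8.5,"delta_pos": [9.6,0,21],"twist": 1.9}])

```text
clock: 13.35
tcp_pos: [0.5515, 0.194, 0.0103]
orientation: [0.0, 0.719, 0.695, 0.0]
wrist_force: [0.2, -0.6, -0.5]
finger_gap: 0.085
```

Emit:
play_rows(moves=[{"claw": 8.5,"delta_pos": [0,0,0.7],"twist": 0},{"claw": 8.5,"delta_pos": [0,0,1.4],"twist": 0},{"claw": 8.5,"delta_pos": [0,0,1.4],"twist": 0}])

```text
clock: 13.72
tcp_pos: [0.5503, 0.1944, -0.0046]
orientation: [-0.0, 0.719, 0.695, -0.0]
wrist_force: [1.0, 0.2, 0.5]
finger_gap: 0.0851
```

Emit:
play_rows(force=40, moves=[{"claw": 8.5,"delta_pos": [0,0,0.6],"twist": 0},{"claw": 8.5,"delta_pos": [0,0,0.6],"twist": 0},{"claw": 4.5,"delta_pos": [0,0,0.6],"twist": 0},{"claw": 4.5,"delta_pos": [0,0,0.6],"twist": 0},{"claw": 4.5,"delta_pos": [0,0,0.6],"twist": 0},{"claw": 4.5,"delta_pos": [0,0,0.6],"twist": 0}])

```text
clock: 14.48
tcp_pos: [0.5509, 0.1946, -0.0101]
orientation: [0.0, 0.719, 0.695, 0.0]
wrist_force: [0.5, -0.0, 1.6]
finger_gap: 0.0593
```

Emit:
play_rows(moves=[{"claw": 4.5,"delta_pos": [0,0,-4],"twist": 0},{"claw": 4.5,"delta_pos": [0,0,-10],"twist": 0},{"claw": 4.5,"delta_pos": [0,0,-16],"twist": 0},{"claw": 4.5,"delta_pos": [-48,10.1,-16],"twist": 3},{"claw": 4.5,"delta_pos": [-48,10.1,-16],"twist": 3},{"claw": 4.5,"delta_pos": [-48,10.1,-16],"twist": 3},{"claw": 4.5,"delta_pos": [-48,10.1,-16],"twist": 3},{"claw": 4.5,"delta_pos": [-48,10.1,-16],"twist": 3},{"claw": 4.5,"delta_pos": [-48,10.1,-16],"twist": 3},{"claw": 4.5,"delta_pos": [-48,10.1,-16],"twist": 3},{"claw": 4.5,"delta_pos": [-48,10.1,-16],"twist": 3},{"claw": 4.5,"delta_pos": [-48,10.1,-16],"twist": 3}])

```text
clock: 15.98
tcp_pos: [0.6347, -0.2932, 0.1477]
orientation: [-0.0, 0.739, 0.674, -0.0]
wrist_force: [0.6, 1.1, -0.7]
finger_gap: 0.0591
```

Emit:
play_rows(moves=[{"claw": 4.5,"delta_pos": [0,0,0],"twist": 0},{"claw": 4.5,"delta_pos": [0,0,0],"twist": 0},{"claw": 4.5,"delta_pos": [0,0,0],"twist": 0}])

```text
clock: 16.35
tcp_pos: [0.6354, -0.2872, 0.1499]
orientation: [-0.0, 0.736, 0.677, 0.0]
wrist_force: [-0.4, -0.3, -1.0]
finger_gap: 0.0593
```

Emit:
play_rows(moves=[{"claw": 4.5,"delta_pos": [-0.1,0,4],"twist": 0.2},{"claw": 4.5,"delta_pos": [-0.1,0,7],"twist": 0.2},{"claw": 4.5,"delta_pos": [-0.1,0,8.6],"twist": 0.2},{"claw": 4.5,"delta_pos": [-0.1,0,9.2],"twist": 0.2},{"claw": 4.5,"delta_pos": [-0.1,0,9.6],"twist": 0.2},{"claw": 4.5,"delta_pos": [-0.1,0,9.8],"twist": 0.2},{"claw": 4.5,"delta_pos": [-0.1,0,9.8],"twist": 0.2}])

```text
clock: 17.23
tcp_pos: [0.6356, -0.29, 0.0523]
orientation: [0.001, 0.738, 0.675, 0.0]
wrist_force: [0.5, 0.4, -1.5]
finger_gap: 0.0593
```

Emit:
play_rows(moves=[{"claw": 4.5,"delta_pos": [0.1,0,0.1],"twist": 0},{"claw": 4.5,"delta_pos": [0.1,0,0.2],"twist": 0},{"claw": 4.5,"delta_pos": [0.1,0,0.2],"twist": 0}])

```text
clock: 17.6
tcp_pos: [0.6358, -0.2898, 0.0519]
orientation: [0.002, 0.738, 0.675, -0.0]
wrist_force: [-2.9, -1.4, 7.2]
finger_gap: 0.0594
```

Emit:
play_rows(moves=[{"claw": 8.5,"delta_pos": [0,0,0],"twist": 0},{"claw": 8.5,"delta_pos": [0,0,0],"twist": 0},{"claw": 8.5,"delta_pos": [0,0,0],"twist": 0},{"claw": 8.5,"delta_pos": [0,0,0],"twist": 0},{"claw": 8.5,"delta_pos": [0,0,-6],"twist": 0},{"claw": 8.5,"delta_pos": [0,0,-12],"twist": 0},{"claw": 8.5,"delta_pos": [-6.5,0,-18],"twist": 0},{"claw": 8.5,"delta_pos": [-6.5,0,-18],"twist": 0},{"claw": 8.5,"delta_pos": [-6.5,0,-18],"twist": 0},{"claw": 8.5,"delta_pos": [-6.5,0,-18],"twist": 0},{"claw": 8.5,"delta_pos": [-6.5,0,-18],"twist": 0}])

```text
clock: 18.98
tcp_pos: [0.6292, -0.3518, 0.2278]
orientation: [-0.002, 0.738, 0.675, -0.0]
wrist_force: [0.8, 1.5, -0.2]
finger_gap: 0.0849
```

```bash
python3 - <<'E'
from h import *
s=get_state();print(s['clock'],s['tcp_pos'].round(4),s['orientation'].round(4),s['wrist_force'])
w,c=snap('wrist','w8.png');np.save('w8.npy',c['world_to_cam'])
q=w.astype(int);l,t,r,b=240,10,400,225;q=q[t:b,l:r]
m=((q.max(2)-q.min(2)<45)|((q[...,2]-q[...,0]>40)&(q[...,2]>80))).astype(np.uint8)
m=cv2.morphologyEx(m,cv2.MORPH_CLOSE,np.ones((5,5)));m=cv2.morphologyEx(m,cv2.MORPH_OPEN,np.ones((5,5)))
cn,_=cv2.findContours(m,0,1);cn=max(cn,key=cv2.contourArea)[:,0]
P=np.array([ray(c,u+l,v+t,.102)[:2] for u,v in cn]);print(cv2.minAreaRect((P*1000).astype(np.float32)),cv2.boundingRect(cn))
# rack and bar
hsv=cv2.cvtColor(w,cv2.COLOR_RGB2HSV)
m=cv2.inRange(hsv,(115,60,50),(150,255,255));n,lab,st,ce=cv2.connectedComponentsWithStats(m)
for k in range(1,n):
    if st[k][4]>60: print('lilac',st[k],ray(c,*ce[k],.065)[:2].round(4))
for n in('rack','bar','carton_low'): print(n,[(round(d['conf'],2),[int(x) for x in d['extent']]) for d in spotter.spot_in('wrist',n)])
E
```

```text
18.975 [ 0.6292 -0.3518  0.2278] [-1.600e-03  7.377e-01  6.751e-01 -2.000e-04] [ 0.81084113  1.5326103  -0.19114604]
((636.1801147460938, -291.3740539550781), (94.14147186279297, 60.61705017089844), 84.9825210571289) (43, 74, 79, 123)
lilac [142 144  32  23 378] [ 0.4838 -0.285 ]
lilac [ 45 167  31  28 589] [ 0.3922 -0.3012]
lilac [ 147  223   50   44 1052] [ 0.4822 -0.3711]
rack [(0.67, [120, 1, 206, 179])]
bar [(0.78, [146, 219, 201, 267]), (0.63, [42, 158, 112, 189]), (0.59, [140, 142, 178, 169])]
carton_low [(0.6, [283, 82, 364, 206])]
```

The column now measures within about 2 mm and 0.1° per level. On to the rack for a close look at the bar. The other two lilac blobs, at (0.392,-0.301) and (0.482,-0.371), are the decoys.

Emit:
play_rows(moves=[{"claw": 8.5,"delta_pos": [-2,-14.4,0],"twist": -4.8},{"claw": 8.5,"delta_pos": [-2,-14.4,0],"twist": -4.8},{"claw": 8.5,"delta_pos": [-2,-14.4,4],"twist": -4.8},{"claw": 8.5,"delta_pos": [-2,-14.4,8.8],"twist": -4.8},{"claw": 8.5,"delta_pos": [-2,-14.4,8.8],"twist": -4.8},{"claw": 8.5,"delta_pos": [-2,-14.4,8.8],"twist": -4.8},{"claw": 8.5,"delta_pos": [-2,-14.4,8.8],"twist": -4.8}])

```text
clock: 20.05
tcp_pos: [0.4859, -0.3615, 0.1439]
orientation: [0.002, 0.709, 0.705, 0.0]
wrist_force: [-0.6, 0.9, 0.8]
finger_gap: 0.0848
```

```bash
python3 - <<'E'
from h import *
s=get_state();print(s['clock'],s['tcp_pos'].round(4),s['orientation'].round(4),s['wrist_force'])
w,c=snap('wrist','w9.png');np.save('w9.npy',c['world_to_cam'])
p=[int(x) for x in proj(c,[.483,-.287,.065])];print(p)
u,v=p;cr=w[max(0,v-80):v+80,max(0,u-100):u+100]
cv2.imwrite('pics/bar.png',cv2.resize(cr,None,fx=3.5,fy=3.5,interpolation=cv2.INTER_CUBIC)[:,:,::-1]);print(max(0,v-80),max(0,u-100),cr.shape)
E
```

```text
20.05 [ 0.4859 -0.3615  0.1439] [2.000e-03 7.090e-01 7.052e-01 1.000e-04] [-0.63372369  0.85291639  0.84258299]
[314, 130]
50 214 (160, 200, 3)
```

View pics/bar.png

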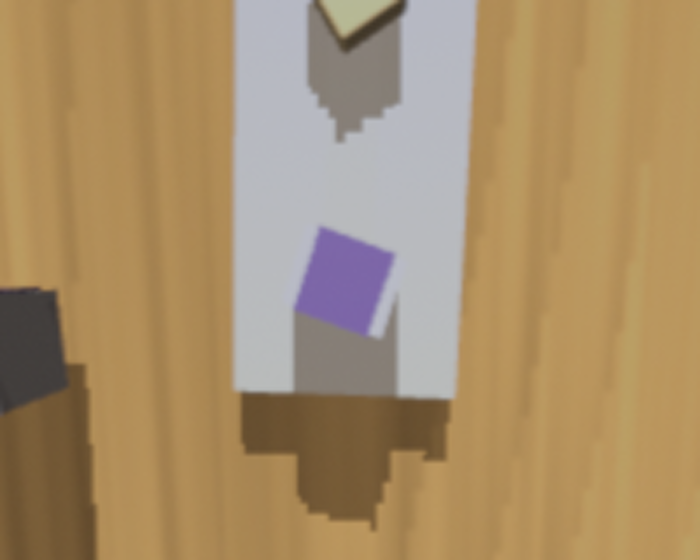

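The crop shows the rack bar's lilac top at crop (345,280), with white frosted strips on the left and right sides; it is turned about 20° from the jaws. I'll measure it exactly.

```bash
python3 - <<'E'
from h import *
w=cv2.imread('pics/w9.png');c=imaging.camera_info('wrist');c['world_to_cam']=np.load('w9.npy')
hsv=cv2.cvtColor(w,cv2.COLOR_BGR2HSV);m=cv2.inRange(hsv,(115,60,50),(150,255,255));m[:, :280]=0;m[:,350:]=0;m[:90]=0;m[160:]=0
cn,_=cv2.findContours(m,0,1);cn=max(cn,key=cv2.contourArea)[:,0]
P=np.array([ray(c,u,v,.065)[:2] for u,v in cn]);print(cv2.boundingRect(cn),cv2.minAreaRect((P*1000).astype(np.float32)))
for q in((320,226),(395,254),(368,335),(295,310)): print(ray(c,214+q[0]/3.5,50+q[1]/3.5,.065)[:2].round(4))
for q in((235,250),(233,390),(470,200),(455,398)): print('rack',ray(c,214+q[0]/3.5,50+q[1]/3.5,.022)[:2].round(4))
E
```

```text
(298, 115, 28, 31) ((481.3621826171875, -287.0813293457031), (15.71646785736084, 14.434874534606934), 70.17665100097656)
[ 0.4774 -0.2773]
[ 0.4914 -0.2823]
[ 0.4862 -0.297 ]
[ 0.4724 -0.2924]
rack [ 0.4571 -0.2811]
rack [ 0.4555 -0.3112]
rack [ 0.5085 -0.271 ]
rack [ 0.5059 -0.3133]
```

Emit:
play_rows(moves=[{"claw": 5,"delta_pos": [4,-0.2,0],"twist": 10},{"claw": 5,"delta_pos": [7.4,-0.5,3],"twist": 19.5},{"claw": 5,"delta_pos": [7.4,-0.5,6],"twist": 19.5},{"claw": 5,"delta_pos": [7.4,-0.5,6],"twist": 19.5},{"claw": 5,"delta_pos": [7.4,-0.5,6],"twist": 19.5},{"claw": 5,"delta_pos": [7.4,-0.5,6],"twist": 19.5}])

```text
clock: 20.85
tcp_pos: [0.4808, -0.2877, 0.0832]
orientation: [0.001, 0.818, 0.575, 0.0]
wrist_force: [0.2, -1.1, 0.1]
finger_gap: 0.05
```

Emit:
play_rows(force=30, moves=[{"claw": 5,"delta_pos": [0.1,0.1,3],"twist": 0},{"claw": 5,"delta_pos": [0.1,0.1,5],"twist": 0},{"claw": 5,"delta_pos": [0.1,0.1,6.4],"twist": 0},{"claw": 5,"delta_pos": [0.1,0.1,6.9],"twist": 0},{"claw": 5,"delta_pos": [0.1,0.1,6.9],"twist": 0},{"claw": 5,"delta_pos": [0.1,0.1,6.9],"twist": 0}])

```text
clock: 21.6
tcp_pos: [0.4816, -0.2863, 0.0134]
orientation: [0.001, 0.818, 0.575, 0.0]
wrist_force: [-0.4, 0.2, -0.5]
finger_gap: 0.0501
```

Emit:
play_rows(force=30, moves=[{"claw": 1,"delta_pos": [0,0,0],"twist": 0},{"claw": 1,"delta_pos": [0,0,0],"twist": 0},{"claw": 1,"delta_pos": [0,0,0],"twist": 0},{"claw": 1,"delta_pos": [0,0,0],"twist": 0},{"claw": 1,"delta_pos": [0,0,0],"twist": 0}])

```text
clock: 22.22
tcp_pos: [0.4812, -0.286, 0.0131]
orientation: [0.0, 0.818, 0.575, 0.0]
wrist_force: [-0.6, 1.5, 5.4]
finger_gap: 0.0196
```

Emit:
play_rows(force=30, moves=[{"claw": 1,"delta_pos": [0,0,-1],"twist": 0},{"claw": 1,"delta_pos": [0,0,-2.5],"twist": 0},{"claw": 1,"delta_pos": [0,0,-4.5],"twist": 0},{"claw": 1,"delta_pos": [0,0,-7],"twist": 0},{"claw": 1,"delta_pos": [0,0,-11],"twist": 0},{"claw": 1,"delta_pos": [0,0,-15],"twist": 0},{"claw": 1,"delta_pos": [0,0,-19],"twist": 0},{"claw": 1,"delta_pos": [0,0,-20.7],"twist": 0},{"claw": 1,"delta_pos": [0,0,-20.7],"twist": 0}])

```text
clock: 23.35
tcp_pos: [0.4818, -0.2864, 0.2219]
orientation: [0.002, 0.818, 0.575, 0.001]
wrist_force: [0.5, -1.3, -0.8]
finger_gap: 0.0192
```

Emit:
play_rows(moves=[{"claw": 1,"delta_pos": [4,-0.8,0],"twist": -5},{"claw": 1,"delta_pos": [9,-1.7,0],"twist": -10},{"claw": 1,"delta_pos": [14,-2.7,0],"twist": -15},{"claw": 1,"delta_pos": [19,-3.6,0],"twist": -19.5},{"claw": 1,"delta_pos": [24,-4.5,0],"twist": -19.5},{"claw": 1,"delta_pos": [29,-5.5,0],"twist": -19.5},{"claw": 1,"delta_pos": [34,-6.4,0],"twist": -19.5},{"claw": 1,"delta_pos": [39,-7.4,0],"twist": -19.5},{"claw": 1,"delta_pos": [44,-8.3,0],"twist": -19.5},{"claw": 1,"delta_pos": [48.4,-9.2,0],"twist": -19.5},{"claw": 1,"delta_pos": [48.4,-9.2,0],"twist": -19.5},{"claw": 1,"delta_pos": [48.4,-9.2,0],"twist": -19.5}])

```text
clock: 24.85
tcp_pos: [0.5579, 0.2003, 0.2185]
orientation: [-0.0, 0.709, 0.705, -0.001]
wrist_force: [0.7, -0.3, -0.9]
finger_gap: 0.0196
```

```bash
python3 - <<'E'
from h import *
s=get_state();print(s['clock'],s['tcp_pos'].round(4),s['orientation'].round(4),s['wrist_force'],s['finger_gap'])
w,c=snap('wrist','w10.png');b,c2=snap('side','side10.png');a,c1=snap('scene','scene10.png')
t=s['tcp_pos']+[0,0,.032]
for im,ci,n in((w,c,'wrist'),(b,c2,'side'),(a,c1,'scene')):
    hsv=cv2.cvtColor(im,cv2.COLOR_RGB2HSV);m=cv2.inRange(hsv,(115,60,40),(155,255,255));k,lab,st,ce=cv2.connectedComponentsWithStats(m)
    print(n,'pred',proj(ci,t).round(1),[(st[i].tolist(),ce[i].round(1).tolist()) for i in range(1,k) if st[i][4]>40 and np.hypot(*(ce[i]-proj(ci,t)))<80])
E
```

```text
24.85 [0.5579 0.2003 0.2185] [-4.000e-04  7.090e-01  7.052e-01 -1.000e-03] [ 0.65563    -0.34721508 -0.90714051] 0.01964033325864965
wrist pred [318.6 315.3] [([301, 282, 40, 82, 3033], [320.1, 324.0])]
side pred [281.9  71.1] [([197, 43, 26, 39, 811], [209.4, 62.4]), ([279, 61, 8, 22, 145], [282.7, 71.8])]
scene pred [471.1 245.9] []
```

Emit:
play_rows(moves=[{"claw": 1,"delta_pos": [0,0.1,4],"twist": 0},{"claw": 1,"delta_pos": [0,0.1,8],"twist": 0},{"claw": 1,"delta_pos": [0,0.1,12],"twist": 0},{"claw": 1,"delta_pos": [0,0.1,15],"twist": 0},{"claw": 1,"delta_pos": [0,0.1,17.5],"twist": 0},{"claw": 1,"delta_pos": [0,0.1,18.7],"twist": 0},{"claw": 1,"delta_pos": [0,0.1,19],"twist": 0},{"claw": 1,"delta_pos": [0,0.1,19],"twist": 0},{"claw": 1,"delta_pos": [0,0.1,19],"twist": 0}])

```text
clock: 26.12
tcp_pos: [0.5606, 0.2008, 0.0307]
orientation: [0.001, 0.709, 0.705, 0.001]
wrist_force: [0.1, -0.4, -0.4]
finger_gap: 0.0197
```

```bash
python3 - <<'E'
from h import *
s=get_state();print(s['clock'],s['tcp_pos'].round(4),s['orientation'].round(4),s['wrist_force'].round(2),s['finger_gap'],s['qvel'].round(3))
w,c=snap('wrist','w11.png');b,c2=snap('side');a,c1=snap('scene')
# lamp axis check: light window / ring on wrist; column on scene & side
t=s['tcp_pos']+[0,0,.032];print('scene pred bar',proj(c1,t),'side pred',proj(c2,t))
hsv=cv2.cvtColor(w,cv2.COLOR_RGB2HSV);m=cv2.inRange(hsv,(115,60,40),(155,255,255));k,lab,st,ce=cv2.connectedComponentsWithStats(m)
for i in range(1,k):
    if st[i][4]>300:
        print(st[i],ce[i]); cn=cv2.findContours((lab==i).astype(np.uint8),0,1)[0][0];print(cv2.approxPolyDP(cn,4,True)[:,0].tolist())
for v in (10,25,40,120,160,200):
  p=w[v].astype(int).sum(1);print(v,[u for u in range(140,500) if abs(p[u]-p[u-1])>110])
r=lambda x,sz:cv2.resize(x,sz,interpolation=cv2.INTER_CUBIC)
cv2.imwrite('pics/fin.png',np.vstack([np.hstack([r(w,(400,300)),r(a[240:390,380:580],(400,300))]),np.hstack([r(b[70:220,200:400],(400,300)),r(a[130:250,200:360],(400,300))])])[:,:,::-1])
E
```

```text
26.125 [0.5606 0.2008 0.0307] [5.000e-04 7.092e-01 7.050e-01 9.000e-04] [ 0.14 -0.37 -0.39] 0.019746908817764426 [ 0.002  0.002 -0.002 -0.002  0.001 -0.002]
scene pred bar [446.35692576 318.39418075] side pred [284.87366971 155.4832479 ]
[ 301  282   40   83 3070] [320.06384365 324.54267101]
[[305, 282], [301, 363], [339, 364], [335, 282]]
10 [430]
25 [200, 236, 429]
40 [201, 428]
120 [422]
160 [212, 418]
200 [415]
```

View pics/fin.png

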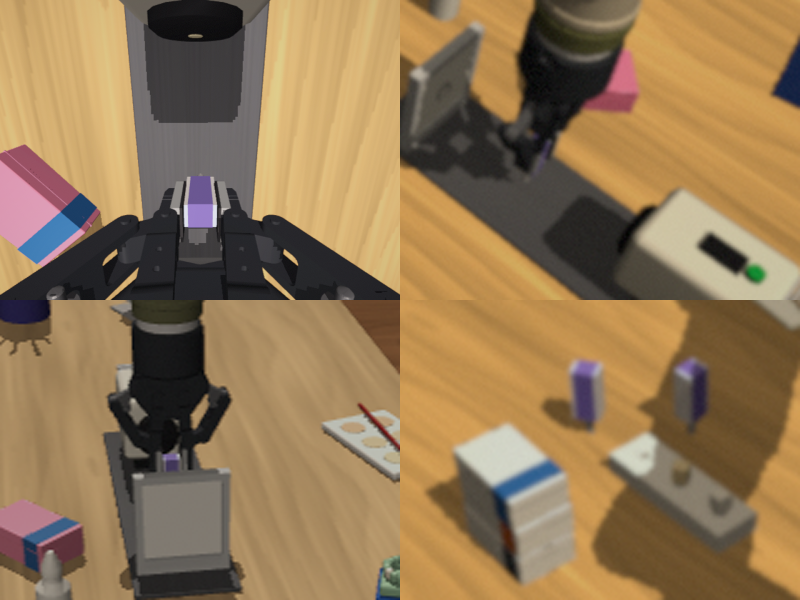

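The final view shows the bar upright between the pads at (200,200), lilac face towards the lamp, the column flush at (515,505), and both blanks still in the rack. The bar lies about 2 mm to +x of the plate centre line and about 2.5 mm high, so I'll trim that.

Emit:
play_rows(moves=[{"claw": 1,"delta_pos": [0,-0.2,0.25],"twist": 0},{"claw": 1,"delta_pos": [0,-0.2,0.25],"twist": 0},{"claw": 1,"delta_pos": [0,-0.2,0.25],"twist": 0},{"claw": 1,"delta_pos": [0,-0.2,0.25],"twist": 0},{"claw": 1,"delta_pos": [0,-0.2,0.25],"twist": 0},{"claw": 1,"delta_pos": [0,-0.2,0.25],"twist": 0}])

```text
clock: 27.02
tcp_pos: [0.5577, 0.2006, 0.0271]
orientation: [-0.0, 0.709, 0.705, 0.0]
wrist_force: [0.4, 0.4, -1.0]
finger_gap: 0.0193
```

```bash
python3 - <<'E'
from h import *
s=get_state();print(s['clock'],s['tcp_pos'].round(4),s['orientation'].round(4),s['wrist_force'].round(2),s['finger_gap'],abs(s['qvel']).max().round(4))
w,c=snap('wrist')
for v in (25,160):
  p=w[v].astype(int).sum(1);e=[u for u in range(180,450) if abs(p[u]-p[u-1])>90];print(e,[ray(c,u,v,.006)[:2].round(4) for u in (e[0],e[-1])])
print(env.hand_in())
E
```

```text
27.025 [0.5577 0.2006 0.0271] [-0.      0.7092  0.705   0.    ] [ 0.36  0.38 -1.01] 0.01925253805632633 0.0012
[204, 243, 399, 438] [array([0.5047, 0.3231]), array([0.6139, 0.3226])]
[216, 245, 426, 427] [array([0.5046, 0.2613]), array([0.614 , 0.2608])]
the job is handed in; nothing more can be done
None
```

The job is handed in at 27 s of robot time, with the arm still holding the lilac bar in the light path. No verdict is reported, so what follows is my own measurement.

**What I did:** I put both cartons on the dark-banded one, orange band first and then blue. I then lifted the bar from the rack by its frosted sides and held it between lamp and screen.

**Column:** each carton measured within about 2 mm and 0.1° of the one below, and all three were let go. This was measured straight after each placing and seen flush in the last picture.

**Bar:**

| Check | Reading |
|---|---|
| Sideways from the light axis | about 1.6 mm (fingers at x 0.5577, plate centre 0.5593) |
| Height of its middle | about 59 mm, against the 60 mm axis |
| Distance from midway | about 1 mm |
| Squareness to the lamp | the tool is within about 0.1° of the stand's axis |
| Grip | fingers at 19.3 mm on the 20 mm sides, 30 N commanded |
| Motion | still |

The last picture, taken before a final 2–3 mm trim, showed the other blanks still in the rack. Bottle and model were last seen in place just before I lifted carton_low; I did not re-measure any of them.

**What disagreed:**
- **Finger length:** the real fingertips sit roughly 20–30 mm short of the stated TCP. The first try at the top carton therefore closed on its lid with about 14 N upward. I backed off and gripped deeper, and shifted the later grasps to match.
- **Overshoot:** one short detour over the column site was my own error and did no harm.

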